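Measure the depth of a thermometer well with a depth gauge

ROBOT

A 7-joint arm with a two-finger parallel gripper is mounted at the origin on the work surface; the furniture and walls round the work are solid. World frame = base frame: x ahead of the robot, y to its left, z up, the work surface at z = 0. Lengths are in m, angles in rad, forces in N, time in s.
With the tool pointing down it reaches from about 0.35 to 0.9 m from the base axis. Payload 8.1 kg.
Tool frame: the origin (TCP) lies midway between the tips of the shut fingers; the grasp point (between the pads) lies 19 mm behind it; z points along the fingers, y is the line along which they close (so a half turn about z gives the same grasp; the last joint's range is limited). The gripper opens to 92 mm and grips with 3 to 60 N. Pads are 19 mm wide; open, the fingers measure 130 mm over their backs; the gripper's body (75 mm by 190 mm) begins 47 mm behind the grasp point.
Start: joints at [-1.258, 0.434, 0.025, 1.573, -0.012, 1.134, -0.075], TCP at [0.252, 0.572, 0.227] pointing down, gripper open.
Joint ranges: [-2.62, 2.62], [-0.44, 2.09], [-1.27, 1.32], [0.08, 2.57], [-1.32, 4.46], [0.12, 2], [-2.74, 2.74]. Speed limits (rad/s): [2.22, 2.22, 3.01, 3.01, 3.14, 3.14, 3.14].

INTERFACE

Orientations are given as a rotation vector (axis times angle).
In Python, from cell import arm gives the robot as it stands.
- The arm moves only by the tool send_rows, never from a script. Its argument "increments" is a list of rows, each a list of 3 entries, a list of its own where there are three numbers: the finger opening in cm, from 0 to 9.18, then the shift along the tool's x, y, z in cm, then the turn, a rotation vector about the tool's x, y, z in rad. A call has 1 to 5 rows; each row shifts and turns the commanded pose from where the row before left it, along the tool's axes as they then stand; what a row does not reach is not made up. A row lasts 1/10 s, in which the tool goes at most 50 mm and 8.59 degrees, less where a joint would pass 70% of its speed; a pose out of reach is approached as far as the arm can. A call is refused whole if a number of a shift passes 5 or a number of a turn 0.15, either way. A call with a gripper value outside its range is refused whole. The fingers move at their own pace and stop on an object; "force" is the grip in N (left out, the last holds). Time passes only in rows, so rows that do not move let the fingers close. It gives the time, the measured TCP pose, the force, the opening and the grip force at its end, in the units of the state.
- arm.observe(): the state, without advancing time (a new reading comes with each control period).
- arm.get_image(name): name is "scene" or "top"; returns the picture (480x640x3 uint8, red, green, blue); there is no depth.
- arm.camera_params(name): a dict with "camera_matrix" (3x3 intrinsics, pixels), "R" (3x3) and "t" (3): a world point X has camera coordinates R X + t. Camera axes: x right, y down, z forward; pixel columns grow to the right and rows downward; lengths in m; the calibration is good to about 2 mm. A picture is of the moment at which its call begins. camera_params takes no time and is no camera call.
- arm.sign_off(): hands the job in; it is judged then, once.
The state is a dict: "clock": time; "joints": joint angles; "dq": joint speeds; "joint_efforts": joint torques, N m; "position": TCP position; "ee_rot": TCP orientation; "force": force on the tool from outside, world axes, zero at the start; "ft_torque": the same for the moment, N m; "width": opening from 0.0 (shut) to 1.0 (fully open); "gripper_force": force on a finger pad.
Only numpy, scipy, OpenCV 4.12 (cv2) and the standard library are available. Lean on these libraries where they do the work, as an engineer would, in place of code of your own. Each camera call takes 0.05 s, during which the arm holds its last target. There are 200 camera calls.

TASK

Measure how deep the well in the blue-footed aluminium block is: stand the red-headed depth gauge with its foot flat over that block's well and push the rod down until it bottoms. Leave the gauge standing there, upright and still bottomed, so that the reading can be taken; keep the gauge off the yellow-footed block.

Things in the scene. Friction and masses are not known exactly. Their poses are not given: they have to be found in the camera images.
- gauge: loose depth gauge, 0.18 kg: upright steel rod, 10 mm diameter, black ring marks, red cylindrical head (24 mm diameter, 95 to 130 mm above the tip) to grip from above. Origin at the rod's lower tip, z up the rod. Its dark foot (56 mm diameter, 10 mm thick, 20 mm brass sleeve up to 22 mm) slides on the rod. Starts zeroed, standing on its foot on the table, tip flush with the foot's face
- gauge_foot (a joint): the gauge's reading: how far the rod's tip stands out below the foot's face, m (0 flush, at most 0.072). The foot slides with about 3 N friction, so the rod does not sink by itself: set the foot on a surface, push the head down with over 3 N and the rod comes out; when the tip bottoms the force rises steeply
- gauge_face (a point): centre of the flat underside of the gauge's foot, on the rod's axis
- blue_mouth (a point): centre of the mouth of the well to be measured, in the flat top of the blue-footed block, 75 mm above the table. Fixed block: bare aluminium 76 x 76 mm, blue dots on its top corners, blue foot plate 96 x 96 x 10 mm. The well is a vertical round blind hole, 24 mm diameter, in the middle of the top
- blue_floor (a point): centre of the flat floor of that well, 40 to 60 mm below the mouth (differs from run to run)
- yellow_block: the other block, same shape and size with a well of its own, but with a yellow foot plate and yellow dots; fixed; origin at the centre of its underside. The gauge must not touch it.
Things that resemble listed ones, but are neither listed nor needed, are in the scene too. Leave any orange look-alike of the gauge alone.

How it is judged:
By the outcome, as a careful person would: the job done as asked, in the order asked, and still so for the second after the job is handed in, with the robot touching nothing.
It also fails if it takes over 38 s, if anything falls off the work surface, if the arm or the gripper's body presses on something with over 40 N, if the wrist force passes 120 N, or if a joint passes its speed limit or range.

## Working session

There is one attempt and no reset: what is moved stays moved. The work goes in short steps, Python scripts to look and compute and a tool call to move; the robot and the scene stay as the last step left them, time stands still between calls to the robot, and variables do not carry over. Pictures are saved under pics/ and viewed, at most 10 in all, crops included, and the job is handed in when it is done.

Besides the shell and the picture viewer there is one more tool, called after ">>>" by a JSON object that holds its "fn" and its "kwargs". send_rows: Moves the arm, as the interface text tells. Its arguments: {"type":"object","properties":{"increments":{"type":"array"},"force":{"type":"number"}},"required":["increments"]}

```bash
mkdir -p pics; cat > h.py <<'E'
import numpy as np,cv2
from cell import arm
def P(n):
    c=arm.camera_params(n); return np.array(c["camera_matrix"]),np.array(c["R"]),np.array(c["t"]).ravel()
def plane(n,uv,z):
    K,R,t=P(n); C=-R.T@t; d=R.T@np.linalg.solve(K,[uv[0],uv[1],1.]); return C+d*(z-C[2])/d[2]
def proj(n,X):
    K,R,t=P(n); p=K@(R@np.array(X)+t); return p[:2]/p[2]
def save(n,f):
    im=np.ascontiguousarray(arm.get_image(n)[:,:,::-1]); cv2.imwrite("pics/"+f,im); return im
E
python3 - <<'E'
from h import *
a=save("scene","s0.png");b=save("top","t0.png")
for n in("scene","top"):
    K,R,t=P(n);print(n,-R.T@t,K[0,0])
print(arm.observe())
E
```

```text
scene [-0.13225936 -0.59262662  0.49813582] 622.9677399383293
top [0.30789924 0.00108589 0.90627877] 544.3638406758056
{'clock': 0.1, 'joints': array([-1.25760888,  0.43516436,  0.0250007 ,  1.57400321, -0.01159354,
        1.13398675, -0.07509538]), 'dq': array([-0.00159776, -0.00093812,  0.00165476, -0.00447809, -0.0001368 ,
       -0.00331043,  0.00021962]), 'joint_efforts': array([ 3.82001876e-03, -6.69129109e+01,  9.88236666e-01, -3.15143037e+01,
       -6.05266658e-02,  3.75070749e-02,  6.22945322e-05]), 'position': array([0.25232562, 0.57130589, 0.22601802]), 'ee_rot': array([-6.48525453e-01, -3.07377412e+00,  2.21321975e-03]), 'force': array([-0.6823648 , -0.37889915, -0.45123004]), 'ft_torque': array([-0.00494592, -0.01287955, -0.0217552 ]), 'gripper_force': 0.0, 'width': 1.0005222695737213}
```

View pics/s0.png

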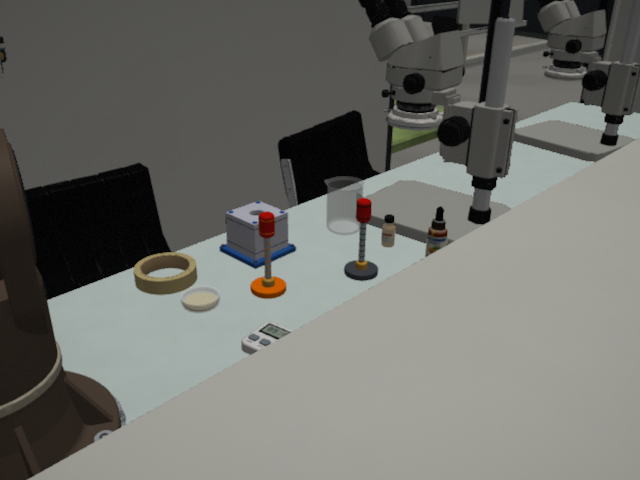

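View pics/t0.png

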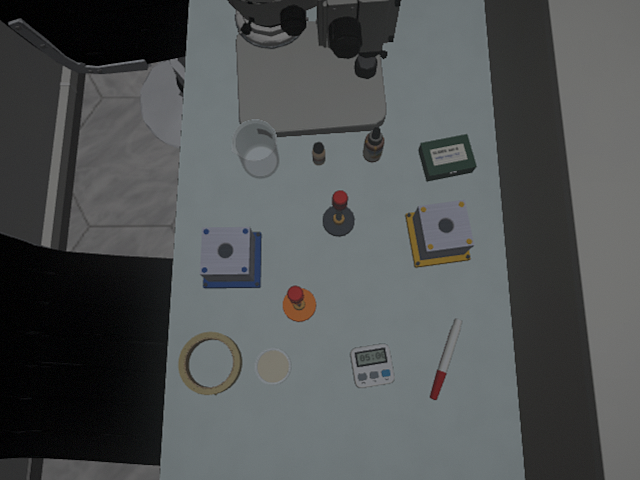

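The scene view shows a red-headed gauge with a dark foot at (361,270), one with an orange foot at (268,287), and the blue block at (257,230). The top view shows the dark foot at (339,220), the orange foot at (299,303), the blue-dotted block at (226,250) and the yellow-dotted block at (445,226). The dark-footed gauge with ring marks fits the description; the orange one is the look-alike. I'll measure and confirm with an enlarged crop.

```bash
python3 - <<'E'
from h import *
b=cv2.imread("pics/t0.png");a=cv2.imread("pics/s0.png")
cv2.imwrite("pics/c0.png",np.hstack([cv2.resize(b[170:340,190:360],(400,400),interpolation=cv2.INTER_CUBIC),cv2.resize(a[190:300,230:390],(400,400*110//160),interpolation=cv2.INTER_CUBIC) if 0 else cv2.resize(a[180:300,270:390],(400,400),interpolation=cv2.INTER_CUBIC)]))
hsv=cv2.cvtColor(b,cv2.COLOR_BGR2HSV)
def blobs(m,x0,y0,x1,y1,mn=5):
    z=np.zeros_like(m);z[y0:y1,x0:x1]=m[y0:y1,x0:x1]
    n,l,s,c=cv2.connectedComponentsWithStats(z);return [(s[i][4],c[i].round(1),s[i][:4]) for i in range(1,n) if s[i][4]>=mn]
print("blue dots")
blue=cv2.inRange(hsv,(100,100,50),(130,255,255))
d=[]
for s,c,bb in blobs(blue,190,215,265,290):
    print(s,c,bb,plane("top",c,.075).round(4))
print("well", [(s,c,bb,plane("top",c,.075).round(4)) for s,c,bb in blobs(cv2.inRange(b,(0,0,0),(105,105,105)),212,238,240,264,50)])
red=cv2.inRange(hsv,(0,150,80),(6,255,255))|cv2.inRange(hsv,(172,150,80),(180,255,255))
print("red",blobs(red,320,180,360,215))
foot=cv2.inRange(b,(0,0,0),(90,90,90))
r=blobs(foot,318,200,360,240,100)
for s,c,bb in r: 
    print("foot",s,c,bb,plane("top",c,.01).round(4))
hs=cv2.cvtColor(a,cv2.COLOR_BGR2HSV)
reds=cv2.inRange(hs,(0,150,80),(6,255,255))|cv2.inRange(hs,(172,150,80),(180,255,255))
print("scene red",blobs(reds,350,190,380,230))
for s,c,bb in blobs(cv2.inRange(a,(0,0,0),(80,80,80)),335,255,385,285,50): print("sf",s,c,bb,plane("scene",c,.007).round(4))
print("beaker base", plane("top",(260,163),0),"orange",plane("top",(299,304),.01))
E
```

```text
blue dots
19 [205.8 231.2] [204 229   5   5] [0.5379 0.1923 0.075 ]
20 [245.  230.9] [243 229   5   5] [0.538  0.1303 0.075 ]
611 [242.5 271.8] [203 232  58  56] [0.4721 0.1323 0.075 ]
18 [243.9 269.3] [242 267   5   5] [0.476  0.1302 0.075 ]
19 [204.  269.8] [202 268   5   5] [0.4757 0.1922 0.075 ]
well [(np.int32(204), array([224.9, 250.1]), array([217, 243,  17,  16], dtype=int32), array([0.5069, 0.1609, 0.075 ]))]
red [(np.int32(132), array([339.8, 196.7]), array([333, 191,  14,  12], dtype=int32))]
foot 820 [338.2 219.2] [323 200  32  37] [ 0.5756 -0.019   0.01  ]
scene red [(np.int32(84), array([363.6, 201.6]), array([357, 198,  14,   8], dtype=int32)), (np.int32(35), array([368.5, 212.3]), array([366, 207,   5,  11], dtype=int32))]
sf 459 [360.4 271. ] [345 261  32  20] [ 0.5683 -0.0246  0.007 ]
beaker base [0.68388882 0.11878762 0.        ] orange [0.43002878 0.04754393 0.01      ]
```

View pics/c0.png

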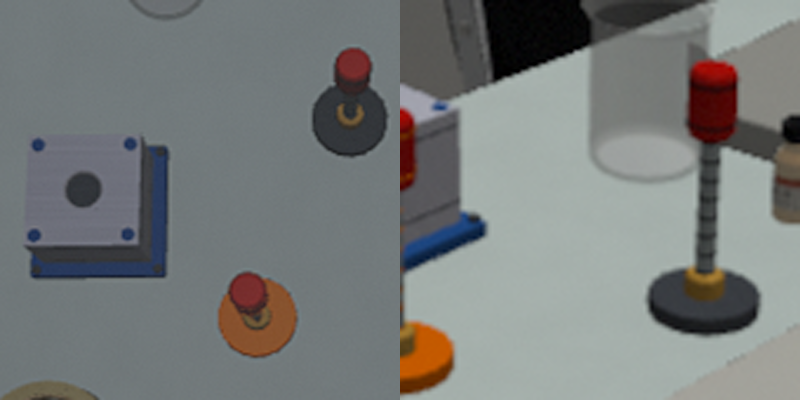

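The crop confirms it: the dark-footed gauge with ring marks is the one to use, and the blue-dotted block's well is at (225,250), world (0.507, 0.161). The mean of the four dots agrees, and their 62 mm spacing is plausible. Next is the gauge axis and the first move.

```bash
cat >> h.py <<'E'
from scipy.spatial.transform import Rotation as Ro
def delta(tgt):
    s=arm.observe(); R=Ro.from_rotvec(s["ee_rot"]).as_matrix()
    d=np.array(tgt)-s["position"]
    print("pos",s["position"].round(4),"t",s["clock"],"tool d cm",(R.T@d*100).round(2),"zaxis",R[:,2].round(4),"y",R[:,1].round(3),"turn to vertical",(R.T@np.cross(R[:,2],[0,0,-1])).round(4),"F",s["force"].round(1))
E
python3 - <<'E'
from h import *
b=cv2.imread("pics/t0.png")
print("foot circ",plane("top",(338.5,220.4),.010).round(4))
for z in(.13,):print("head",plane("top",(339.8,197.2),z).round(4))
# scene: head top centre & foot base
print("scene foot",plane("scene",(361,270),.01).round(4),plane("scene",(363.5,201.5),.13).round(4))
for X in([.573,-.019,.01],[.573,-.019,.13]):print(proj("top",X),proj("scene",X))
delta([.573,-.019,.2])
E
```

```text
foot circ [ 0.5735 -0.0195  0.01  ]
head [ 0.5742 -0.0191  0.13  ]
scene foot [ 0.5674 -0.0266  0.01  ] [ 0.5684 -0.0243  0.13  ]
[338.23735706 220.6724535 ] [359.69959571 267.28029762]
[339.74976271 197.95362527] [362.81700892 199.78929665]
pos [0.2523 0.5713 0.226 ] t 0.1 tool d cm [-53.18 -41.04   2.67] zaxis [-4.0e-04 -1.3e-03 -1.0e+00] y [ 0.404  0.915 -0.001] turn to vertical [-0.0014  0.0001  0.    ] F [-0.7 -0.4 -0.5]
```

>>> {"fn": "send_rows", "kwargs": {"increments": [[9,[-3,-2.3,0],[0,0,0]],[9,[-3,-2.3,0],[0,0,0]],[9,[-3,-2.3,0],[0,0,0]],[9,[-3,-2.3,0],[0,0,0]],[9,[-3,-2.3,0],[0,0,0]]], "force": 30}}

```text
clock: 0.6
position: [0.3437, 0.4043, 0.2264]
ee_rot: [-0.648, -3.074, 0.001]
force: [1.1, 0.6, -0.3]
width: 0.979
gripper_force: 0.0
```

>>> {"fn": "send_rows", "kwargs": {"increments": [[9,[-3,-2.3,0],[0,0,0]],[9,[-3,-2.3,0],[0,0,0]],[9,[-3,-2.3,0],[0,0,0]],[9,[-3,-2.3,0],[0,0,0]],[9,[-3,-2.3,0],[0,0,0]]]}}

```text
clock: 1.1
position: [0.4343, 0.2386, 0.2266]
ee_rot: [-0.648, -3.074, 0.0]
force: [1.1, 0.2, -0.3]
width: 0.981
gripper_force: 0.0
```

>>> {"fn": "send_rows", "kwargs": {"increments": [[9,[-3,-2.3,0],[0,0,0]],[9,[-3,-2.3,0],[0,0,0]],[9,[-3,-2.3,0],[0,0,0]],[9,[-3,-2.3,0],[0,0,0]],[9,[-3,-2.3,0],[0,0,0]]]}}

```text
clock: 1.6
position: [0.5251, 0.0729, 0.2266]
ee_rot: [-0.648, -3.074, 0.0]
force: [0.5, 0.4, 0.0]
width: 0.978
gripper_force: 0.0
```

>>> {"fn": "send_rows", "kwargs": {"increments": [[9,[-3,-2.3,0],[0,0,0]],[9,[-3,-2.3,0],[0,0,0]],[9,[-1,-0.8,0],[0,0,0]],[9,[0,0,0],[0,0,0]]]}}

```text
clock: 2.0
position: [0.5672, -0.0056, 0.2263]
ee_rot: [-0.654, -3.072, 0.002]
force: [0.3, 0.4, -0.4]
width: 0.982
gripper_force: 0.0
```

```bash
python3 - <<'E'
from h import *
delta([.5735,-.0193,.2]); save("top","t1.png"); save("scene","s1.png")
E
```

```text
pos [ 0.5672 -0.0056  0.2263] t 2.0 tool d cm [-1.13 -1.    2.64] zaxis [-4.e-04 -1.e-03 -1.e+00] y [ 0.407  0.913 -0.001] turn to vertical [-0.0011  0.     -0.    ] F [ 0.3  0.4 -0.4]
```

>>> {"fn": "send_rows", "kwargs": {"increments": [[9,[-0.6,-0.5,1],[0,0,0]],[9,[-0.5,-0.5,1],[0,0,0]],[9,[0,0,2],[0,0,0]],[9,[0,0,2],[0,0,0]],[9,[0,0,0],[0,0,0]]]}}

```text
clock: 2.6
position: [0.5708, -0.0167, 0.1636]
ee_rot: [-0.647, -3.069, 0.002]
force: [0.1, 0.5, -0.5]
width: 0.981
gripper_force: 0.0
```

```bash
python3 - <<'E'
from h import *
delta([.5735,-.0193,.093]); a=save("top","t2.png"); b=save("scene","s2.png")
cv2.imwrite("pics/c2.png",np.hstack([cv2.resize(a[120:270,260:410],(400,400)),cv2.resize(b[130:300,280:450],(400,400))]))
E
```

```text
pos [ 0.5708 -0.0167  0.1636] t 2.6 tool d cm [-0.39 -0.11  7.05] zaxis [-5.5e-03 -4.0e-04 -1.0e+00] y [ 0.403  0.915 -0.003] turn to vertical [-0.0026 -0.0049 -0.    ] F [ 0.1  0.5 -0.5]
```

View pics/c2.png

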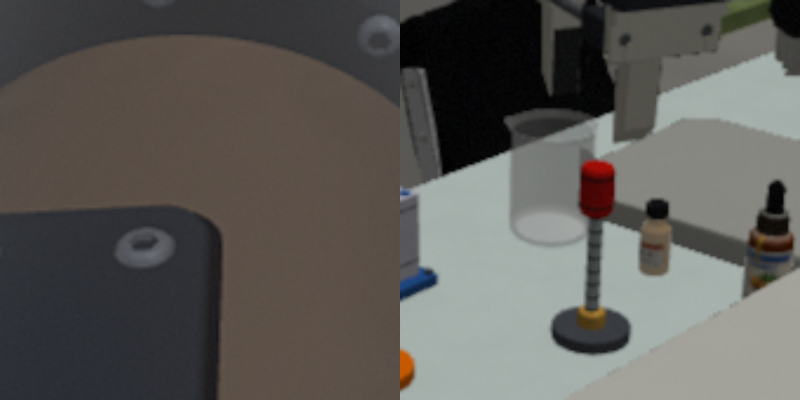

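The arm hides the top view. The scene crop shows the fingers straddling the head (midpoint about column 600, head at 597), so I'll descend.

>>> {"fn": "send_rows", "kwargs": {"increments": [[9,[-0.2,-0.1,2],[0,0,0]],[9,[-0.1,0,2],[0,0,0]],[9,[0,0,2],[0,0,0]],[9,[0,0,1],[0,0,0]],[9,[0,0,0],[0,0,0]]]}}

```text
clock: 3.2
position: [0.575, -0.019, 0.0963]
ee_rot: [-0.648, -3.073, 0.001]
force: [0.6, 0.4, 0.2]
width: 0.978
gripper_force: 0.0
```

```bash
python3 - <<'E'
from h import *
delta([.5735,-.0193,.093])
E
```

```text
pos [ 0.575  -0.019   0.0963] t 3.2 tool d cm [ 0.12 -0.09  0.33] zaxis [-1.3e-03 -1.0e-04 -1.0e+00] y [ 0.404  0.915 -0.001] turn to vertical [-0.0006 -0.0011  0.    ] F [0.6 0.4 0.2]
```

>>> {"fn": "send_rows", "kwargs": {"increments": [[9,[0.1,-0.1,0.2],[0,0,0]],[6,[0,0,0],[0,0,0]],[4,[0,0,0],[0,0,0]],[3,[0,0,0],[0,0,0]],[2.2,[0,0,0],[0,0,0]]], "force": 30}}

```text
clock: 3.7
position: [0.5743, -0.0195, 0.0951]
ee_rot: [0.648, 3.073, 0.0]
force: [0.1, 1.0, -0.7]
width: 0.681
gripper_force: 0.0
```

>>> {"fn": "send_rows", "kwargs": {"increments": [[1.5,[0,0,0],[0,0,0]],[1.5,[0,0,0],[0,0,0]],[1.5,[0,0,0],[0,0,0]],[1.5,[0,0,0],[0,0,0]],[1.5,[0,0,0],[0,0,0]]]}}

```text
clock: 4.2
position: [0.574, -0.0195, 0.0947]
ee_rot: [0.649, 3.074, 0.0]
force: [-0.1, 0.1, -1.7]
width: 0.251
gripper_force: 30.1
```

Gripped at about 23 mm opening, which matches the 24 mm head. Lifting.

>>> {"fn": "send_rows", "kwargs": {"increments": [[1.5,[0,0,-1.5],[0,0,0]],[1.5,[0,0,-2.5],[0,0,0]],[1.5,[0,0,-3],[0,0,0]],[1.5,[0,0,-3],[0,0,0]],[1.5,[0,0,-1],[0,0,0]]]}}

```text
clock: 4.7
position: [0.5753, -0.0197, 0.2075]
ee_rot: [0.648, 3.07, 0.002]
force: [0.8, -0.0, -1.5]
width: 0.25
gripper_force: 30.0
```

```bash
python3 - <<'E'
from h import *
delta([.507,.161,.2]); b=save("scene","s3.png")
cv2.imwrite("pics/c3.png",cv2.resize(b[100:300,230:430],(600,600),interpolation=cv2.INTER_CUBIC))
E
```

```text
pos [ 0.5753 -0.0197  0.2075] t 4.7 tool d cm [13.55 13.77  0.73] zaxis [ 3.9e-03  3.0e-04 -1.0e+00] y [0.404 0.915 0.002] turn to vertical [ 0.0019  0.0035 -0.    ] F [ 0.8 -0.  -1.5]
```

View pics/c3.png

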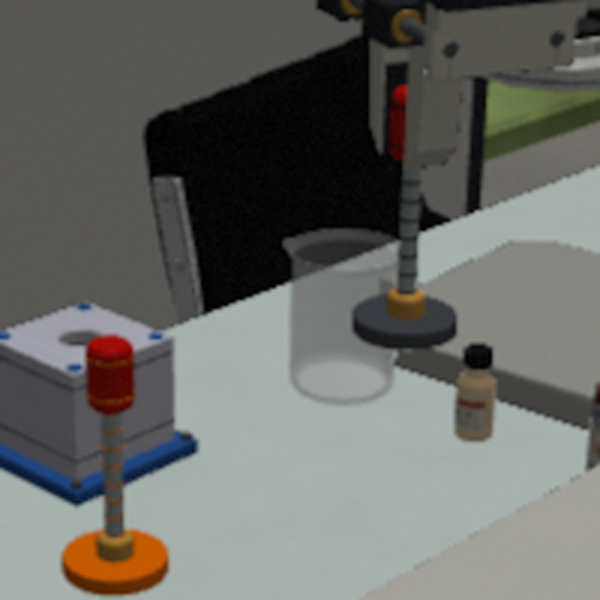

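The gauge is held upright with its foot clear at about 0.11 m. Next I'll carry it over the blue block.

>>> {"fn": "send_rows", "kwargs": {"increments": [[1.5,[1.5,1.5,0],[0,0,0]],[1.5,[2.5,2.5,0],[0,0,0]],[1.5,[2.5,2.5,0],[0,0,0]],[1.5,[2.5,2.5,0],[0,0,0]],[1.5,[2.5,2.5,0],[0,0,0]]]}}

```text
clock: 5.25
position: [0.5138, 0.1331, 0.2032]
ee_rot: [-0.648, -3.072, 0.002]
force: [0.9, -0.0, -1.9]
width: 0.25
gripper_force: 30.0
```

>>> {"fn": "send_rows", "kwargs": {"increments": [[1.5,[1.5,1.6,0],[0,0,0]],[1.5,[0.5,0.6,0],[0,0,0]],[1.5,[0,0,0],[0,0,0]],[1.5,[0,0,0],[0,0,0]]]}}

```text
clock: 5.65
position: [0.5061, 0.1588, 0.2042]
ee_rot: [-0.651, -3.073, 0.002]
force: [1.2, -0.2, -1.2]
width: 0.254
gripper_force: 30.0
```

```bash
python3 - <<'E'
from h import *
delta([.507,.161,.1735]); b=save("scene","s4.png")
cv2.imwrite("pics/c4.png",cv2.resize(b[100:280,170:350],(600,600),interpolation=cv2.INTER_CUBIC))
# foot: dark blob
print(proj("scene",[.507,.161,.113]),proj("scene",[.507,.161,.123]),proj("scene",[.507,.161,.075]))
E
```

```text
pos [0.5061 0.1588 0.2042] t 5.65 tool d cm [0.01 0.24 3.07] zaxis [-5.0e-04 -1.1e-03 -1.0e+00] y [ 0.405  0.914 -0.001] turn to vertical [-0.0012  0.      0.    ] F [ 1.2 -0.2 -1.2]
[255.5245507  190.86158005] [255.33172907 185.30945704] [256.24288993 211.54550407]
```

View pics/c4.png

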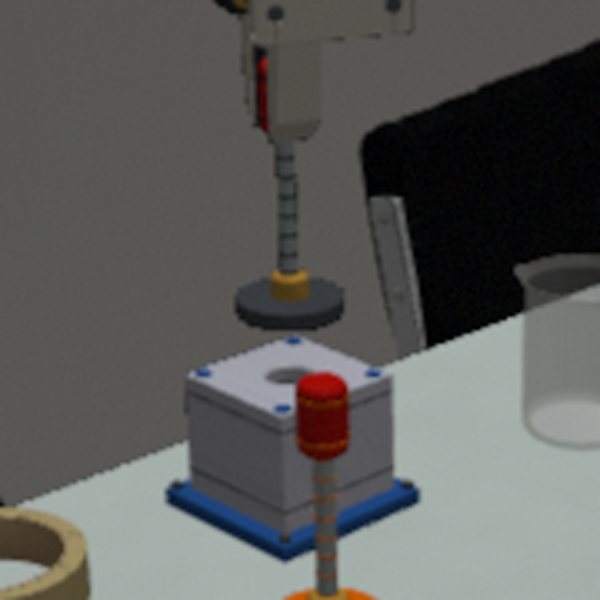

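The foot (257,193) sits above the well (257,213) as the calibration predicts. I'll correct 2.4 mm in y and lower it to contact.

>>> {"fn": "send_rows", "kwargs": {"increments": [[1.5,[0,0.2,0.5],[0,0,0]],[1.5,[0,0,0.8],[0,0,0]],[1.5,[0,0,0.8],[0,0,0]],[1.5,[0,0,0.5],[0,0,0]],[1.5,[0,0,0],[0,0,0]]]}}

```text
clock: 6.2
position: [0.5061, 0.1618, 0.1776]
ee_rot: [-0.649, -3.072, 0.002]
force: [-0.7, -0.2, -2.0]
width: 0.251
gripper_force: 30.0
```

```bash
python3 - <<'E'
from h import *
delta([.507,.161,.1697])
E
```

```text
pos [0.5061 0.1618 0.1776] t 6.2 tool d cm [-0.12 -0.03  0.79] zaxis [-1.7e-03 -8.0e-04 -1.0e+00] y [ 0.404  0.915 -0.001] turn to vertical [-0.0014 -0.0013  0.    ] F [-0.7 -0.2 -2. ]
```

>>> {"fn": "send_rows", "kwargs": {"increments": [[1.5,[-0.1,0,0.3],[0,0,0]],[1.5,[0,0,0.3],[0,0,0]],[1.5,[0,0,0.3],[0,0,0]],[1.5,[0,0,0.3],[0,0,0]],[1.5,[0,0,0.3],[0,0,0]]]}}

```text
clock: 6.7
position: [0.5079, 0.1619, 0.164]
ee_rot: [0.648, 3.073, 0.001]
force: [-0.2, 0.3, 2.4]
width: 0.255
gripper_force: 30.0
```

>>> {"fn": "send_rows", "kwargs": {"increments": [[1.5,[0,0,0.4],[0,0,0]],[1.5,[0,0,0.5],[0,0,0]],[1.5,[0,0,0.5],[0,0,0]],[1.5,[0,0,0.5],[0,0,0]],[1.5,[0,0,0.3],[0,0,0]]]}}

```text
clock: 7.2
position: [0.5077, 0.1619, 0.1412]
ee_rot: [0.648, 3.074, 0.0]
force: [0.9, 0.6, 2.9]
width: 0.248
gripper_force: 30.0
```

```bash
python3 - <<'E'
from h import *
delta([.507,.161,.1297]); b=save("scene","s5.png")
cv2.imwrite("pics/c5.png",cv2.resize(b[100:280,170:350],(600,600),interpolation=cv2.INTER_CUBIC))
E
```

```text
pos [0.5077 0.1619 0.1412] t 7.2 tool d cm [ 0.03 -0.11  1.15] zaxis [ 2.e-04  2.e-04 -1.e+00] y [0.404 0.915 0.   ] turn to vertical [0.0002 0.0001 0.    ] F [0.9 0.6 2.9]
```

View pics/c5.png

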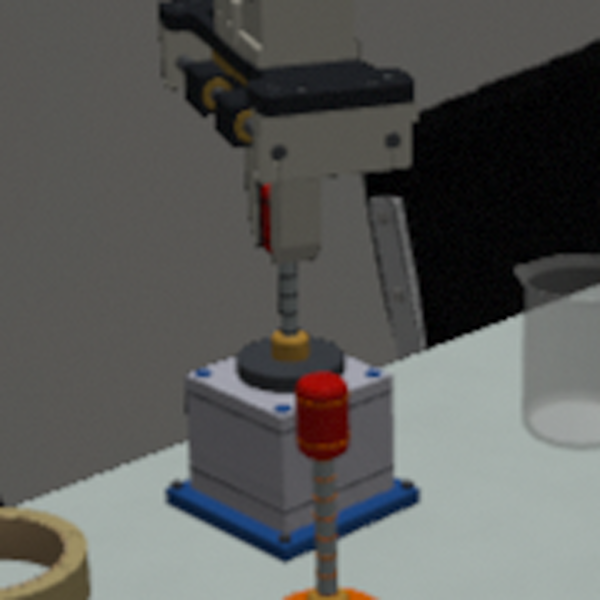

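The foot is flat and centred on the block and the rod is sinking, about 28 mm out with a 3 N reaction. I'll keep pushing and slow down past 40 mm.

>>> {"fn": "send_rows", "kwargs": {"increments": [[1.5,[0,0,0.3],[0,0,0]],[1.5,[0,0,0.3],[0,0,0]],[1.5,[0,0,0.2],[0,0,0]],[1.5,[0,0,0.2],[0,0,0]],[1.5,[0,0,0.1],[0,0,0]]]}}

```text
clock: 7.75
position: [0.5075, 0.1618, 0.1305]
ee_rot: [-0.649, -3.074, -0.0]
force: [-0.3, 1.6, 2.9]
width: 0.252
gripper_force: 30.0
```

>>> {"fn": "send_rows", "kwargs": {"increments": [[1.5,[0,0,0.1],[0,0,0]],[1.5,[0,0,0.1],[0,0,0]],[1.5,[0,0,0.1],[0,0,0]],[1.5,[0,0,0.1],[0,0,0]],[1.5,[0,0,0],[0,0,0]]]}}

```text
clock: 8.25
position: [0.5091, 0.1619, 0.1287]
ee_rot: [0.649, 3.071, 0.003]
force: [-2.5, -0.8, 22.0]
width: 0.258
gripper_force: 30.0
```

The force rose steeply to 22 N at about 41 mm, so the rod has bottomed within the stated 40–60 mm range. I'll ease the load while staying in compression, then open.

>>> {"fn": "send_rows", "kwargs": {"increments": [[1.5,[0,0,-0.1],[0,0,0]],[1.5,[0,0,0],[0,0,0]],[1.5,[0,0,0],[0,0,0]]]}}

```text
clock: 8.55
position: [0.5086, 0.1618, 0.1288]
ee_rot: [0.649, 3.072, 0.002]
force: [-0.3, 0.1, 12.6]
width: 0.253
gripper_force: 30.0
```

>>> {"fn": "send_rows", "kwargs": {"increments": [[1.5,[0,0,-0.06],[0,0,0]],[1.5,[0,0,0],[0,0,0]],[2.8,[0,0,0],[0,0,0]],[4,[0,0,0],[0,0,0]],[6,[0,0,0],[0,0,0]]]}}

```text
clock: 9.05
position: [0.5072, 0.1614, 0.1279]
ee_rot: [-0.649, -3.073, 0.001]
force: [-0.4, -0.0, 0.2]
width: 0.429
gripper_force: 0.0
```

>>> {"fn": "send_rows", "kwargs": {"increments": [[7,[0,0,0],[0,0,0]],[7,[0,0,0],[0,0,0]],[7,[0,0,0],[0,0,0]]]}}

```text
clock: 9.35
position: [0.5075, 0.1617, 0.1282]
ee_rot: [-0.649, -3.074, 0.0]
force: [0.1, -0.2, -0.1]
width: 0.689
gripper_force: 0.0
```

```bash
python3 - <<'E'
from h import *
delta([.507,.161,.22]); b=save("scene","s6.png"); print(arm.observe()["width"])
cv2.imwrite("pics/c6.png",cv2.resize(b[100:280,170:350],(600,600),interpolation=cv2.INTER_CUBIC))
E
```

```text
pos [0.5075 0.1617 0.1282] t 9.35 tool d cm [ 0.02 -0.09 -9.18] zaxis [-2.e-04 -1.e-04 -1.e+00] y [ 0.404  0.915 -0.   ] turn to vertical [-0.0001 -0.0001 -0.    ] F [ 0.1 -0.2 -0.1]
0.7299584696427821
```

View pics/c6.png

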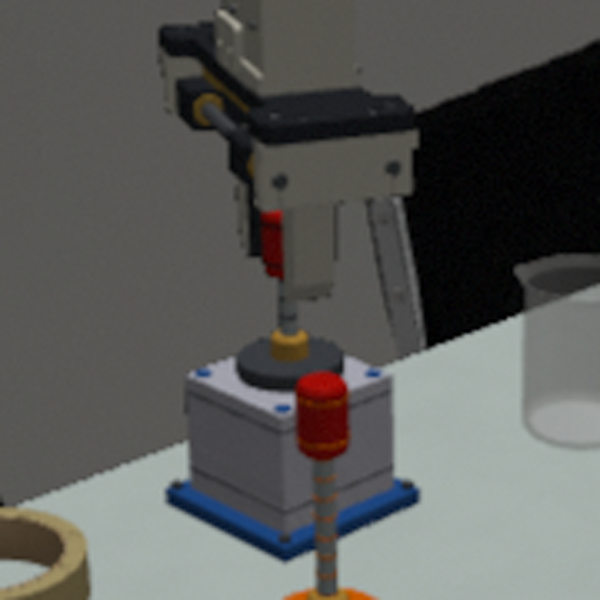

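Released: the gauge stands upright with its foot flat on the block. I'll withdraw straight up and do a final check.

>>> {"fn": "send_rows", "kwargs": {"increments": [[7,[0,0,-0.5],[0,0,0]],[7,[0,0,-1.5],[0,0,0]],[7,[0,0,-2.5],[0,0,0]],[7,[0,0,-3],[0,0,0]],[7,[0,0,-3],[0,0,0]]]}}

```text
clock: 9.9
position: [0.5074, 0.1615, 0.2347]
ee_rot: [-0.649, -3.074, 0.0]
force: [0.3, 1.0, 0.1]
width: 0.766
gripper_force: 0.0
```

>>> {"fn": "send_rows", "kwargs": {"increments": [[7,[0,0,-3],[0,0,0]],[7,[0,0,-1],[0,0,0]],[7,[0,0,0],[0,0,0]],[7,[0,0,0],[0,0,0]]]}}

```text
clock: 10.3
position: [0.5071, 0.1616, 0.2725]
ee_rot: [-0.648, -3.073, 0.001]
force: [-0.3, -0.0, 0.0]
width: 0.763
gripper_force: 0.0
```

```bash
python3 - <<'E'
from h import *
delta([.507,.161,.27]); b=save("scene","s7.png")
cv2.imwrite("pics/c7.png",cv2.resize(b[100:280,170:350],(600,600),interpolation=cv2.INTER_CUBIC))
for z in(.164,.085,.097): q=proj("scene",[.507,.161,z]);print(z,q,(q-[170,100])*600/180)
E
```

```text
pos [0.5071 0.1616 0.2725] t 10.3 tool d cm [-0.02 -0.06  0.25] zaxis [-1.e-03 -3.e-04 -1.e+00] y [ 0.404  0.915 -0.001] turn to vertical [-0.0007 -0.0008 -0.    ] F [-0.3 -0.   0. ]
0.164 [254.5240493  162.05305392] [281.74683101 206.84351308]
0.085 [256.05602675 206.16494881] [286.85342249 353.8831627 ]
0.097 [255.8297552  199.64966561] [286.09918398 332.16555202]
```

View pics/c7.png

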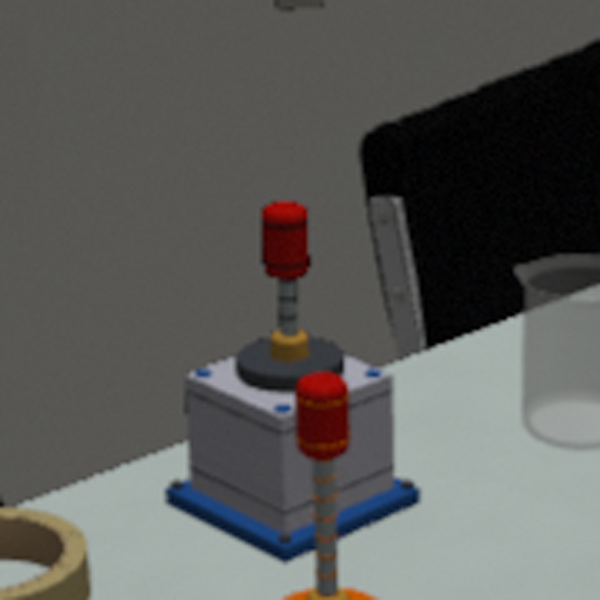

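The final view shows the gauge upright on the blue block with its head top at crop (285,207). That matches the (282,207) predicted for a 41 mm reading, so it is still bottomed. The gripper is clear.

```bash
python3 -c "
from cell import arm
print(arm.sign_off())"
```

```text
the job is handed in; nothing more can be done
None
```

The gauge stands upright and bottomed in the blue-footed block's well, reading about 41 mm by my estimate from the arm's travel; it never went near the yellow block, and the job was handed in at about 10 s of robot time.

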